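# Rock the stiff cartridge out of its holder

## Robot

A 7-joint arm with a two-finger parallel gripper is mounted at the origin on the work surface. World frame = base frame: x ahead of the robot, y to its left, z up, the work surface at z = 0. Lengths are in m, angles in rad, forces in N, time in s.
With the tool pointing down it reaches from about 0.425 to 0.925 m from the base axis. Payload 6.8 kg.
Tool frame: the origin (TCP) lies on the centre line of the jaws, within the pads' length; the fingertips stand 8 mm ahead of it and the grasp point (between the pads) lies 11 mm behind it (r.finger_overhang is the distance from the TCP to the fingertips, in m); x points along the fingers, z is the direction in which the jaws open and shut, and the axes are right-handed (so a half turn about x gives the same grasp; the last joint's range is limited). The gripper opens to 85 mm and grips with 20 to 120 N. Pads are 22 mm wide; open, the fingers measure 114 mm over their backs; the gripper's body (76 mm by 85 mm) begins 54 mm behind the grasp point. The pads swing forward as they close: fully open they stand 13 mm farther back than shut.
Start: joints at [1.165, 0.477, 0.022, 1.555, -0.011, 1.109, -0.083], TCP at [0.198, -0.645, 0.239] pointing down, gripper open.
Joint ranges: [-2.96, 2.96], [-0.34, 2.1], [-1.41, 1.46], [0.24, 2.44], [-1.37, 4.51], [0.17, 1.92], [-2.96, 2.96]. Speed limits (rad/s): [2.39, 2.39, 3.14, 3.14, 3.14, 3.14, 3.14].

## Interface

Orientations are given as a rotation vector (axis times angle).
In Python, from bench import r gives the robot as it stands. The module is installed in compiled form; this text tells all that it offers.
- The arm moves only by the tool play_rows, never from a script. Its argument "plan" is a list of rows, each a list of 5 numbers: the opening, from -1 (shut) to 1 (fully open), then the shift along the world's x, y, z in m, then the turn about the world's z in rad. A call has 1 to 10 rows; each row is the pose to reach, as a shift and turn from the pose commanded when the call began; what a row does not reach only later rows make up. A row lasts 1/10 s, in which the tool goes at most 50 mm and 8.59 degrees, less where a joint would pass 70% of its speed; a pose out of reach is approached as far as the arm can. A call with a gripper value outside its range is refused whole. The fingers move at their own pace and stop on an object; "force" is the grip in N (left out, the last holds). Time passes only in rows, so rows that repeat a pose let the fingers close. It gives the time, the measured TCP pose, the force and the opening at its end, in the units of the state.
- r.get_obs(): the state, without advancing time (a new reading comes with each control period).
- r.grab_frame(name): name is "scene" or "top" or "wrist"; returns a dict with "pixels" (384x512x3 uint8, blue, green, red), "z_map" (384x512 float32, m along the optical axis (not along the pixel's ray), 0 where there is no reading), "vfov" (degrees; the focal length in pixels is half the picture's height over the tangent of half this angle, whatever the lens; pixels are square), "cx", "cy" (the principal point, pixels), "R" (3x3) and "t" (3): a world point X has camera coordinates R X + t; the wrist camera has in their place "tool_from_camera" (4x4, takes a point from camera to tool coordinates, whose origin is the TCP and whose axes are the tool frame's). Camera axes: x right, y down, z forward; pixel columns grow to the right and rows downward; lengths in m; the calibration is good to about 2 mm. A picture is of the moment at which its call begins: read the wrist's pose just before it.
- r.hand_in(): hands the job in, once; it reports no verdict.
Trained networks look in a picture, given as the dict that the camera call returned (one of the last four; its "shot" number tells which), for a name from the list of things; names that differ only in an ending like _2 or _b are one class to them, and where a whole thing is asked for, a point or a joint stands for the part that bears it (a point fixed in the world has none). Each returns a list of dicts, best first, with "conf" (0 to 1); they miss things now and then, are a little off and sometimes report something else, mostly with a low value. They report only what shows in the picture. A call takes as long as a camera call. They do not tell look-alikes from the thing itself.
- r.outline_of(picture, label): "mask" (384x512 bool, what is visible of it) and "bbox" ([left, top, right, bottom] as shares, 0 to 1, of the picture: columns of its width, rows of its height, round what is visible of it).
- r.pinpoint(picture, label): "position" ([column, row] as shares, 0 to 1, of the picture: columns of its width, rows of its height: a listed point, or the origin of a listed thing).
The state is a dict: "clock": time; "joints": joint angles; "qvel": joint speeds; "tau": joint torques, N m; "tcp_pos": TCP position; "orientation": TCP orientation; "contact_force": force on the tool from outside, world axes, zero at the start; "moment": the same for the moment, N m; "grip_width": finger opening in m.
Only numpy, scipy, OpenCV 4.12 (cv2) and the standard library are available. Lean on these libraries where they do the work, as an engineer would, in place of code of your own. Each camera call takes 0.05 s, during which the arm holds its last target.

## Task

Stand the small steel cup on the bench midway between the cartridge holder and the squat jar, in line with them, ready for drips. Then take the cartridge by its tab, rock it to one side and then to the other until both stiff cheeks are pushed back off its flange, and lift it out. Finish while holding it still and upright straight above the holder, its foot just clear of the cheek tops (a finger's breadth or two); leave the jar, the bottle and the beaker where they stand.

Things in the scene. Friction and masses are not known exactly. Their poses are not given: they have to be found in the camera images.
- holder: Aluminium cartridge holder fixed to the bench; origin: centre of its underside, z up. All sizes in mm. Base 90 (x) x 112 (y) x 12 high, blocks at its y ends 54 high. The cartridge's foot stands in a slot (floor 12 up, kerbs 4 high, 1 play in y). End walls at x = +-22 (5 thick, to 36 high) keep it from leaning in x: it leans only along y, about its foot.
- cheek_left_top (a point): Middle of the top (58 above the bench) of the holder's +y cheek, a black block 36 (x) x 10 (y) x 28 high; the other is its mirror image. They close on the cartridge's white body from +y and -y, over its flange (flange top 4 below the cheeks), so a straight pull cannot free it.
- cheek_left (a joint): How far the +y cheek (holder frame) is pushed outwards, m: 0 closed, stop at 0.012. Slides stiffly (about 6 N), stays where left; past 0.004 it is off the flange. Leaning the cartridge towards +y by 0.15 rad pushes it to about 0.006. With both past 0.005 the cartridge lifts out freely. It must be the leaning cartridge that pushes it.
- cheek_right (a joint): The same for the -y cheek (positive outwards, towards -y).
- cartridge_tab (a point): Grip point of the loose cartridge (0.25 kg), 83 above its foot's underside, 95 above the bench while seated: on a steel tab 14 thick (x) x 30 wide (y), from 60 to 102 above the foot's underside. Axes as the holder's while seated. Below: white body 34 (x) x 26 (y) from 14 to 60, steel flange 34 x 34 from 6 to 14, foot 34 x 12.
- cartridge_foot (a point): Centre of the underside of the cartridge's foot, 12 above the bench while seated.
- cup_mid (a point): Centre, half-way up, of a small open round steel cup 48 across at the rim, 42 high, the lowest vessel on the bench; starts nearer the robot than the holder. It ends midway between holder and jar, about 110 from the holder's centre.
- jar_mid (a point): Centre, half-way up, of a squat glass jar with a white lid, 68 across, 75 high, standing 210 to 230 from the holder's centre on its y axis, on either side.
- bottle_mid (a point): Point 80 above the underside of a tall clear bottle with a cap, 72 across, 165 high, standing on the holder's other side. Leave it alone.
- beaker_mid (a point): Centre, half-way up, of a white plastic beaker 42 across, 75 high, standing beside the cup's start. Leave it alone.
Not all that is in view belongs to the job. What is shaped like the part that bears cartridge_tab but purple is not meant.

How it is judged:
On the way, in this order (a step that is already met when the one before it is completed fails the run):
1. the cup stands, let go, midway between holder and jar while the cartridge is still seated (x of cup_mid in the frame of holder between -0.022 and 0.022 m and horizontal distance between cup_mid and jar_mid below 0.14 m and (y of cup_mid in the frame of holder between 0.085 and 0.136 m or y of cup_mid in the frame of holder between -0.136 and -0.085 m) and angle between cup_mid's own z axis and vertical below 0.1 rad and height (world z) of cup_mid below 0.026 m and contact force between the fingers and cup below 0.1 N and linear speed of cup below 0.02 m/s and z of cartridge_foot in the frame of holder below 0.02 m), for 0.2 s.
2. the leaning cartridge has pushed one cheek back (angle between cartridge_tab's own z axis and vertical above 0.06 rad and z of cartridge_foot in the frame of holder below 0.03 m and value of joint any of cheek_left, cheek_right above 0.0035 m), for 0.05 s.
3. leaning the other way, it has pushed the second cheek back (angle between cartridge_tab's own z axis and vertical above 0.06 rad and z of cartridge_foot in the frame of holder below 0.03 m and value of joint each of cheek_left, cheek_right above 0.0035 m), for 0.05 s.
At the end, for the whole second after the job is handed in: Cartridge held still, upright within 0.2 rad, foot 60 to 105 mm above the bench, within 30 mm of the holder centre, not touching it; both cheeks 3.5 mm back or more; cup upright on the bench within 22 mm of the holder-jar line, 85 to 136 mm from the holder centre and under 140 mm from the jar (x of cup_mid in the frame of holder between -0.022 and 0.022 m and horizontal distance between cup_mid and jar_mid below 0.14 m and (y of cup_mid in the frame of holder between 0.085 and 0.136 m or y of cup_mid in the frame of holder between -0.136 and -0.085 m) and angle between cup_mid's own z axis and vertical below 0.1 rad and height (world z) of cup_mid below 0.026 m and z of cartridge_foot in the frame of holder between 0.06 and 0.105 m and horizontal distance between cartridge_foot and holder below 0.03 m and angle between cartridge_tab's own z axis and vertical below 0.2 rad and contact force between the fingers and cartridge above 1 N and contact force between cartridge and holder below 0.1 N and linear speed of each of cartridge, cup below 0.02 m/s and value of joint each of cheek_left, cheek_right above 0.0035 m); the arm keeps its last pose, push and grip.
It fails at once if the jar is knocked over or moved by more than 20 mm (distance of jar_mid from where it was at the start of the episode above 0.02 m or angle between jar_mid's own z axis and vertical above 0.3 rad).
It fails at once if the bottle is knocked over or moved by more than 20 mm (distance of bottle_mid from where it was at the start of the episode above 0.02 m or angle between bottle_mid's own z axis and vertical above 0.3 rad).
It fails at once if the beaker is knocked over or moved by more than 20 mm (distance of beaker_mid from where it was at the start of the episode above 0.02 m or angle between beaker_mid's own z axis and vertical above 0.3 rad).
It also fails if it takes over 58 s, if anything falls off the work surface, if the arm or the gripper's body presses on something with over 40 N, if the wrist force passes 120 N, or if a joint passes its speed limit or range.

## Working session

There is one attempt and no reset: what is moved stays moved. The work goes in short steps, Python scripts to look and compute and a tool call to move; the robot and the scene stay as the last step left them, time stands still between calls to the robot, and variables do not carry over. Pictures are saved under pics/ and viewed, and the job is handed in when it is done.

Besides the shell and the picture viewer there is one more tool, called after ">>>" as name([rows], argument=value, ...), one row to a line, values as JSON. play_rows: Moves the arm, as the interface text tells. Its arguments: {"type":"object","properties":{"plan":{"type":"array","items":{"type":"array","items":{"type":"number"}}},"force":{"type":"number"}},"required":["plan"]}

```bash
mkdir -p pics; cat > h.py <<'E'
from bench import r
import numpy as np, cv2
def K(p):
    f=p["pixels"].shape[0]/2/np.tan(np.radians(p["vfov"])/2); return f,p["cx"],p["cy"]
def cam2world(p,obs=None):
    if "R" in p:
        R=np.array(p["R"]);t=np.array(p["t"]); return R.T,-R.T@t
    T=np.array(p["tool_from_camera"]); Rt=cv2.Rodrigues(np.array(obs["orientation"],float))[0]
    return Rt@T[:3,:3], Rt@T[:3,3]+np.array(obs["tcp_pos"])
def ray(p,u,v,obs=None):
    f,cx,cy=K(p);A,c=cam2world(p,obs); return c, A@np.array([(u-cx)/f,(v-cy)/f,1.0])
def at_z(p,u,v,z,obs=None):
    c,d=ray(p,u,v,obs); return c+d*(z-c[2])/d[2]
def depth_pt(p,u,v,obs=None):
    c,d=ray(p,u,v,obs); return c+d*p["z_map"][int(v),int(u)]
def cloud(p,mask,obs=None):
    f,cx,cy=K(p);A,c=cam2world(p,obs); v,u=np.nonzero(mask&(p["z_map"]>0)); z=p["z_map"][v,u]
    return (A@np.stack([(u-cx)/f*z,(v-cy)/f*z,z])).T+c
def proj(p,X,obs=None):
    A,c=cam2world(p,obs); x=A.T@(np.array(X)-c); f,cx,cy=K(p); return cx+f*x[0]/x[2],cy+f*x[1]/x[2]
E
python3 - <<'E'
from h import *
o=r.get_obs();print(o["clock"],o["tcp_pos"],o["orientation"],o["grip_width"],r.finger_overhang)
for n in["scene","top","wrist"]:
    p=r.grab_frame(n);cv2.imwrite(f"pics/{n}0.png",p["pixels"])
    print(n,p["vfov"],cam2world(p,o)[1])
    for l in["holder","cheek_left_top","cartridge_tab","cartridge_foot","cup_mid","jar_mid","bottle_mid","beaker_mid"]:
        q=r.pinpoint(p,l)
        for d in q[:3]:
            u,v=d["position"][0]*512,d["position"][1]*384
            print(l,round(d["conf"],2),round(u),round(v),depth_pt(p,min(u,511),min(v,383),o).round(3))
E
```

```text
0.0 [ 0.19788026 -0.64474776  0.23831395] [ 0.98803014  1.33710925 -0.9864633 ] 0.08530789433186098 0.008
scene 46.190055360332416 [ 1.05362885 -0.35188295  0.89767893]
holder 0.76 261 234 [ 0.637 -0.029  0.036]
cheek_left_top 0.47 263 216 [ 0.624 -0.013  0.08 ]
cartridge_tab 0.81 220 196 [ 0.52  -0.055  0.074]
cartridge_tab 0.71 296 246 [ 0.735 -0.015  0.103]
cartridge_tab 0.17 265 215 [ 0.623 -0.006  0.078]
cartridge_foot 0.79 259 229 [ 0.633 -0.03   0.053]
cartridge_foot 0.6 296 264 [ 0.742 -0.014  0.037]
cartridge_foot 0.56 220 214 [ 0.528 -0.066  0.023]
cup_mid 0.79 257 162 [0.439 0.11  0.003]
jar_mid 0.78 329 181 [0.633 0.177 0.065]
bottle_mid 0.81 178 262 [ 0.634 -0.227  0.125]
beaker_mid 0.93 189 188 [ 0.436 -0.091  0.047]
top 46.88161459467528 [0.43751638 0.02119353 1.04642911]
holder 0.58 263 188 [ 0.598 -0.015  0.069]
cheek_left_top 0.4 256 178 [ 0.622 -0.002  0.059]
cartridge_tab 0.66 253 129 [0.727 0.005 0.093]
cartridge_tab 0.64 261 179 [ 0.611 -0.012  0.11 ]
cartridge_tab 0.55 284 224 [ 0.513 -0.058  0.101]
cartridge_foot 0.84 253 137 [0.719 0.004 0.058]
cartridge_foot 0.75 286 228 [ 0.508 -0.066  0.058]
cartridge_foot 0.72 264 187 [ 0.6   -0.018  0.071]
jar_mid 0.89 170 182 [0.616 0.192 0.071]
bottle_mid 0.85 358 179 [ 0.602 -0.214  0.129]
beaker_mid 0.86 288 261 [ 0.434 -0.072  0.004]
wrist 66.68554836159105 [ 0.27035873 -0.62405092  0.37326191]
```

View pics/scene0.png

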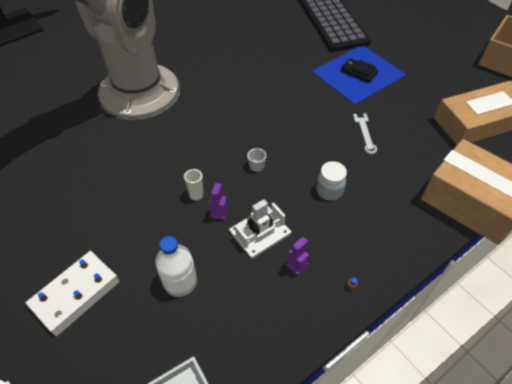

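View pics/top0.png

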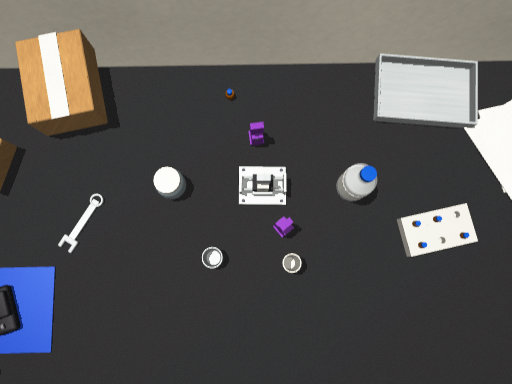

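```bash
python3 - <<'E'
import cv2
a=cv2.imread("pics/top0.png")[95:275,150:400];cv2.imwrite("pics/topc.png",cv2.resize(a,None,fx=3,fy=3,interpolation=2))
a=cv2.imread("pics/scene0.png")[120:320,150:370];cv2.imwrite("pics/scenec.png",cv2.resize(a,None,fx=3,fy=3,interpolation=2))
E
```

```text
(no output)
```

View pics/topc.png

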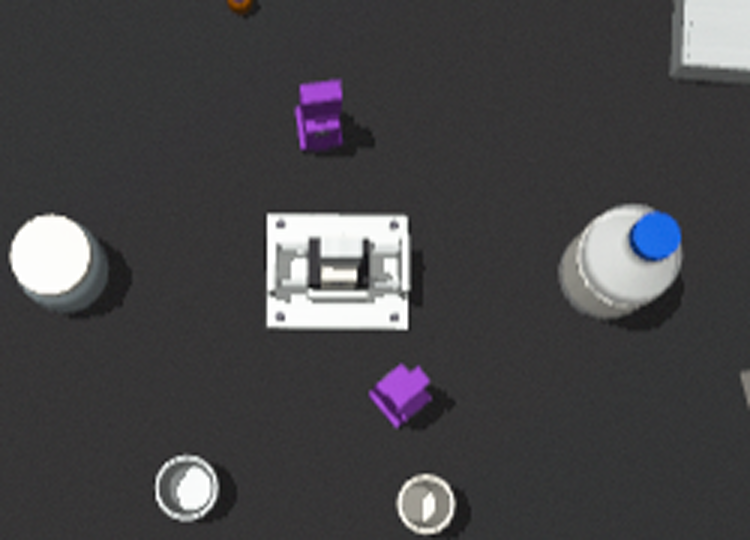

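View pics/scenec.png

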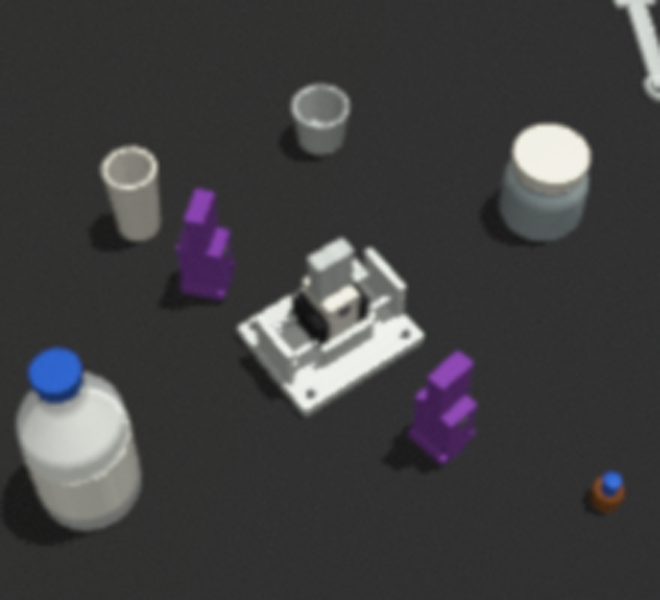

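The holder, with the steel-tabbed cartridge, is at top (263,185) and scene (260,230). The two purple look-alikes are at top (257,133) and (284,226); they're the wrong colour and not in the holder, so they aren't meant. The steel cup is at top (212,258). The taller white beaker is at (291,263), the jar at (170,182) on the +y side, and the bottle at (358,180) on the -y side.

Next I'll take measurements.

```bash
python3 - <<'E'
from h import *
for n in["top","scene"]:
    p=r.grab_frame(n)
    for l in["holder","cartridge_tab","cup_mid","jar_mid","bottle_mid","beaker_mid"]:
        for d in r.outline_of(p,l)[:3]:
            m=np.array(d["mask"]); c=cloud(p,m)
            if len(c)<10: continue
            lo,hi=np.percentile(c,2,0),np.percentile(c,98,0)
            print(n,l,round(d["conf"],2),m.sum(),lo.round(3),hi.round(3),"mid",((lo+hi)/2).round(3))
            if l=="holder":
                mb=m.astype(np.uint8)
                mb=((p["pixels"].min(2)>150)&(cv2.dilate(mb,np.ones((5,5)))>0))
                b=c[abs(c[:,2]-.012)<.005]
                print(len(b),cv2.minAreaRect((b[:,:2]*1000).astype(np.float32)))
            if l in("cup_mid","jar_mid","beaker_mid"):
                h={"cup_mid":.042,"jar_mid":.075,"beaker_mid":.075}[l]
                b=c[abs(c[:,2]-h)<.006]
                if len(b)>5: print("  rim circle",len(b),cv2.minEnclosingCircle((b[:,:2]*1000).astype(np.float32)))
    # white/bright plate at z 12
    z=p["z_map"]; c=cloud(p,z>0)
    s=(abs(c[:,2]-.012)<.004)&(abs(c[:,0]-.6)<.09)&(abs(c[:,1]+.015)<.09)
    print(s.sum(), cv2.minAreaRect((c[s][:,:2]*1000).astype(np.float32)))
    s=(c[:,2]>.104)&(abs(c[:,0]-.6)<.05)&(abs(c[:,1]+.015)<.05)
    print("tab top",s.sum(),c[s].min(0),c[s].max(0),np.median(c[s],0),cv2.minAreaRect((c[s][:,:2]*1000).astype(np.float32)))
    s=(abs(c[:,2]-.054)<.006)&(abs(c[:,0]-.6)<.08)&(abs(c[:,1]+.015)<.08)
    print("blocks",s.sum(),np.percentile(c[s],[2,98],0).round(3),cv2.minAreaRect((c[s][:,:2]*1000).astype(np.float32)))
E
```

```text
top holder 0.7 340 [0.428 0.081 0.   ] [0.468 0.122 0.044] mid [0.448 0.102 0.022]
31 ((448.834228515625, 102.35595703125), (34.35141372680664, 34.60216522216797), 0.12461016327142715)
top holder 0.65 1575 [ 0.572 -0.069  0.008] [0.66  0.037 0.059] mid [ 0.616 -0.016  0.034]
1092 ((615.9149169921875, -16.509185791015625), (109.98011779785156, 90.30939483642578), 88.9257583618164)
top cartridge_tab 0.81 271 [ 0.716 -0.018  0.011] [0.74  0.011 0.104] mid [ 0.728 -0.003  0.057]
top cartridge_tab 0.7 268 [ 0.495 -0.077 -0.001] [ 0.531 -0.042  0.104] mid [ 0.513 -0.06   0.051]
top cartridge_tab 0.5 216 [ 0.598 -0.03   0.034] [ 0.631 -0.002  0.116] mid [ 0.615 -0.016  0.075]
top cup_mid 0.76 359 [ 0.427  0.081 -0.   ] [0.47  0.123 0.044] mid [0.448 0.102 0.022]
  rim circle 100 ((448.3985595703125, 101.49486541748047), 23.616456985473633)
top jar_mid 0.79 874 [ 0.589  0.166 -0.002] [0.65  0.229 0.078] mid [0.619 0.198 0.038]
  rim circle 552 ((621.6013793945312, 198.8400421142578), 30.218053817749023)
top jar_mid 0.69 359 [ 0.428  0.081 -0.   ] [0.47  0.123 0.044] mid [0.449 0.102 0.022]
t
[... 1672 characters left out ...]
] mid [ 0.62 -0.23  0.09]
scene beaker_mid 0.9 437 [ 0.413 -0.092  0.008] [ 0.452 -0.055  0.076] mid [ 0.433 -0.073  0.042]
  rim circle 98 ((431.4338073730469, -73.55291748046875), 22.191181182861328)
822 ((586.3781127929688, -21.604713439941406), (128.0316619873047, 149.13861083984375), 88.50524139404297)
tab top 117 [ 0.60798239 -0.03047248  0.10417053] [0.62365171 0.00080037 0.119025  ] [ 0.61751671 -0.01671911  0.11297177] ((616.1473388671875, -14.851746559143066), (30.562522888183594, 15.526206970214844), 87.00009155273438)
blocks 318 [[ 0.522 -0.069  0.049]
 [ 0.636  0.038  0.06 ]] ((579.7657470703125, -16.540599822998047), (120.93840026855469, 109.70612335205078), 1.2204145193099976)
```

```bash
python3 - <<'E'
from h import *
R=cv2.Rodrigues(np.array(r.get_obs()["orientation"],float))[0];print(R.round(3))
z=R[:,2];print("jaw yaw",np.degrees(np.arctan2(z[1],z[0])), r.get_obs()["clock"])
E
```

```text
[[ 0.     0.956  0.293]
 [-0.     0.293 -0.956]
 [-1.     0.     0.   ]]
jaw yaw -72.93745529498361 2.05
```

>>> play_rows([
  [1, 0.04, 0.03, 0.02, 0.1],
  [1, 0.08, 0.06, 0.02, 0.2],
  [1, 0.11, 0.1, 0.02, 0.3],
  [1, 0.14, 0.14, 0.02, 0.4],
  [1, 0.17, 0.18, 0.02, 0.5],
  [1, 0.2, 0.22, 0.02, 0.6],
  [1, 0.22, 0.26, 0.02, 0.7],
  [1, 0.24, 0.3, 0.02, 0.8],
  [1, 0.26, 0.34, 0.02, 0.9],
  [1, 0.27, 0.38, 0.02, 1.0],
])

```text
clock: 3.05
tcp_pos: [0.4696, -0.2632, 0.2596]
orientation: [0.21, 1.559, -0.21]
contact_force: [0.4, 0.2, -0.4]
grip_width: 0.0852
```

>>> play_rows([
  [1, 0.01, 0.04, 0, 0.05],
  [1, 0.01, 0.08, 0, 0.1],
  [1, 0.01, 0.12, 0, 0.15],
  [1, 0.01, 0.16, 0, 0.2],
  [1, 0.01, 0.2, 0, 0.246],
  [1, 0.01, 0.24, 0, 0.246],
  [1, 0, 0.28, 0, 0.246],
  [1, -0.01, 0.32, -0.01, 0.246],
  [1, -0.02, 0.36, -0.03, 0.246],
  [1, -0.02, 0.36, -0.04, 0.246],
])

```text
clock: 4.05
tcp_pos: [0.4462, 0.1001, 0.2189]
orientation: [0.016, 1.571, -0.013]
contact_force: [0.0, -0.5, 0.3]
grip_width: 0.085
```

```bash
python3 - <<'E'
from h import *
o=r.get_obs();print(o["clock"],o["tcp_pos"],o["contact_force"],o["joints"])
p=r.grab_frame("wrist");cv2.imwrite("pics/w1.png",p["pixels"])
for d in r.outline_of(p,"cup_mid")[:2]:
    c=cloud(p,np.array(d["mask"]),o);b=c[abs(c[:,2]-.042)<.006]
    print(d["conf"],len(b),cv2.minEnclosingCircle((b[:,:2]*1000).astype(np.float32)) if len(b) else 0)
R=cv2.Rodrigues(np.array(o["orientation"],float))[0];z=R[:,2];print("jaw yaw",np.degrees(np.arctan2(z[1],z[0])))
E
```

```text
4.05 [0.44615403 0.10013924 0.21889435] [ 0.04556302 -0.51790224  0.25064609] [ 0.23245098  0.19828872 -0.65206009  2.04296622  0.14594431  0.94464376
 -0.51437207]
0.77 403 ((447.15704345703125, 100.9905014038086), 23.5572452545166)
jaw yaw -1.0563597149891055
```

View pics/w1.png

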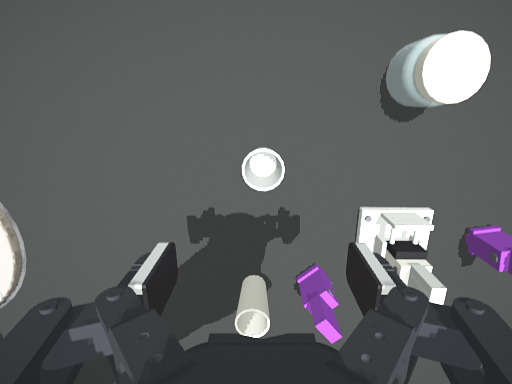

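The wrist view shows the cup at (263,170), centred between the jaws; the beaker at (253,320) is clear of the fingers. I'll descend and grip.

>>> play_rows([
  [1, 0.002, 0.001, -0.04, 0],
  [1, 0.002, 0.001, -0.08, 0],
  [1, 0.002, 0.001, -0.12, 0],
  [1, 0.002, 0.001, -0.15, 0],
  [1, 0.002, 0.001, -0.175, 0],
  [1, 0.002, 0.001, -0.19, 0],
  [1, 0.002, 0.001, -0.198, 0],
  [1, 0.002, 0.001, -0.198, 0],
])

```text
clock: 4.95
tcp_pos: [0.4504, 0.0945, 0.0209]
orientation: [0.022, 1.571, -0.023]
contact_force: [1.2, -0.6, 0.7]
grip_width: 0.0854
```

>>> play_rows([
  [-0.2, 0, 0, 0, 0],
  [-0.2, 0, 0, 0, 0],
  [-0.5, 0, 0, 0, 0],
  [-0.5, 0, 0, 0, 0],
  [-0.5, 0, 0, 0, 0],
  [-0.5, 0, 0, 0, 0],
], force=25)

```text
clock: 5.55
tcp_pos: [0.4507, 0.0957, 0.0223]
orientation: [0.021, 1.569, -0.021]
contact_force: [-1.4, -1.7, 6.5]
grip_width: 0.045
```

>>> play_rows([
  [-0.5, 0, 0, 0.01, 0],
  [-0.5, 0, 0, 0.03, 0],
  [-0.5, 0, 0, 0.06, 0],
  [-0.5, 0, 0, 0.09, 0],
  [-0.5, 0, 0, 0.12, 0],
  [-0.5, 0, 0, 0.13, 0],
  [-0.5, 0, 0, 0.13, 0],
])

```text
clock: 6.25
tcp_pos: [0.4509, 0.0957, 0.1528]
orientation: [0.022, 1.567, -0.021]
contact_force: [1.0, -0.7, -1.7]
grip_width: 0.0453
```

```bash
cat > look.py <<'E'
from h import *
import sys
o=r.get_obs();print(o["clock"],o["tcp_pos"].round(4),np.round(o["contact_force"],1),round(o["grip_width"],4),np.round(o["joints"],2))
R=cv2.Rodrigues(np.array(o["orientation"],float))[0];z=R[:,2];print("jaw yaw",np.degrees(np.arctan2(z[1],z[0])),"tool x",R[:,0].round(3))
t=sys.argv[1]
ims=[]
for n in["scene","wrist"]:
    p=r.grab_frame(n);ims.append(p["pixels"])
    for l in sys.argv[2:]:
        for d in r.outline_of(p,l)[:2]:
            c=cloud(p,np.array(d["mask"]),o)
            if len(c): 
                lo,hi=np.percentile(c,2,0),np.percentile(c,98,0);print(n,l,round(d["conf"],2),lo.round(3),hi.round(3),((lo+hi)/2).round(4))
a=cv2.resize(ims[0][130:280,170:370],(800,600),interpolation=2)
cv2.imwrite(f"pics/{t}_s.png",a);cv2.imwrite(f"pics/{t}_w.png",ims[1])
E
python3 look.py l2 cup_mid
```

```text
6.25 [0.4509 0.0957 0.1528] [ 1.  -0.7 -1.7] 0.0453 [ 0.2   0.3  -0.63  2.1   0.25  0.8  -0.61]
jaw yaw -1.573474513981295 tool x [ 0.003  0.    -1.   ]
scene cup_mid 0.7 [0.43  0.08  0.136] [0.467 0.111 0.174] [0.4486 0.0954 0.1546]
scene cup_mid 0.49 [ 0.604 -0.03   0.038] [ 0.633 -0.001  0.116] [ 0.6183 -0.0154  0.0768]
wrist cup_mid 0.56 [0.43  0.08  0.134] [0.471 0.124 0.174] [0.4506 0.1021 0.154 ]
```

View pics/l2_s.png

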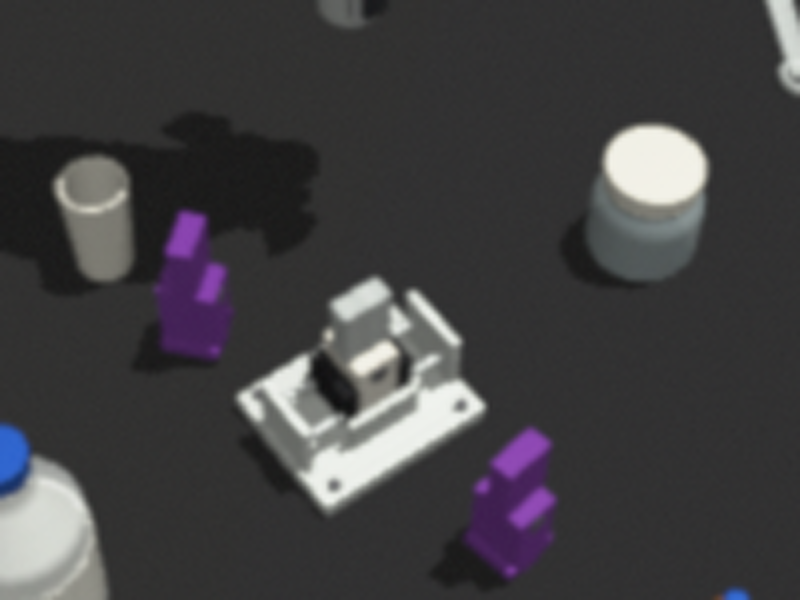

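View pics/l2_w.png

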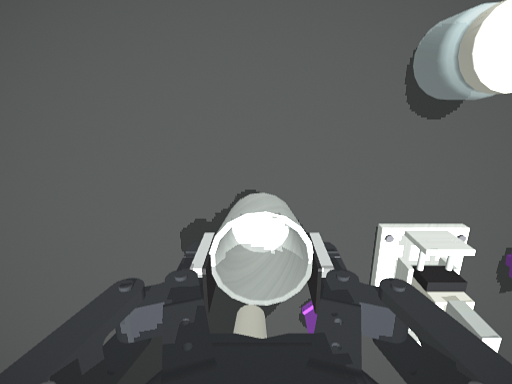

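The cup is held upright, its centre about 6 mm +y of the TCP. I'll carry it to (0.619, 0.0925).

>>> play_rows([
  [-0.5, 0.03, -0.002, 0, 0],
  [-0.5, 0.07, -0.004, 0, 0],
  [-0.5, 0.11, -0.007, 0, 0],
  [-0.5, 0.14, -0.009, 0, 0],
  [-0.5, 0.16, -0.01, 0, 0],
  [-0.5, 0.169, -0.01, 0, 0],
  [-0.5, 0.169, -0.01, -0.03, 0],
  [-0.5, 0.169, -0.01, -0.06, 0],
  [-0.5, 0.169, -0.01, -0.08, 0],
  [-0.5, 0.169, -0.01, -0.08, 0],
])

```text
clock: 7.45
tcp_pos: [0.6154, 0.0853, 0.0673]
orientation: [0.019, 1.579, -0.022]
contact_force: [-1.1, -1.0, -1.2]
grip_width: 0.0452
```

```bash
python3 look.py l3 cup_mid jar_mid
```

```text
7.45 [0.6154 0.0853 0.0673] [-1.1 -1.  -1.2] 0.0452 [ 0.13  0.65 -0.51  1.78  0.41  0.82 -0.6 ]
jaw yaw -1.4868686435190126 tool x [-0.008 -0.001 -1.   ]
scene cup_mid 0.53 [0.593 0.07  0.002] [0.638 0.104 0.09 ] [0.6156 0.0868 0.0459]
scene cup_mid 0.27 [ 0.414 -0.092  0.005] [ 0.452 -0.055  0.077] [ 0.4333 -0.0735  0.0408]
scene jar_mid 0.73 [0.598 0.168 0.008] [0.654 0.223 0.077] [0.626  0.1954 0.0426]
wrist cup_mid 0.78 [0.595 0.07  0.049] [0.636 0.113 0.088] [0.6153 0.0917 0.0685]
wrist jar_mid 0.85 [0.59  0.166 0.04 ] [0.643 0.197 0.072] [0.6162 0.1815 0.0561]
```

View pics/l3_s.png

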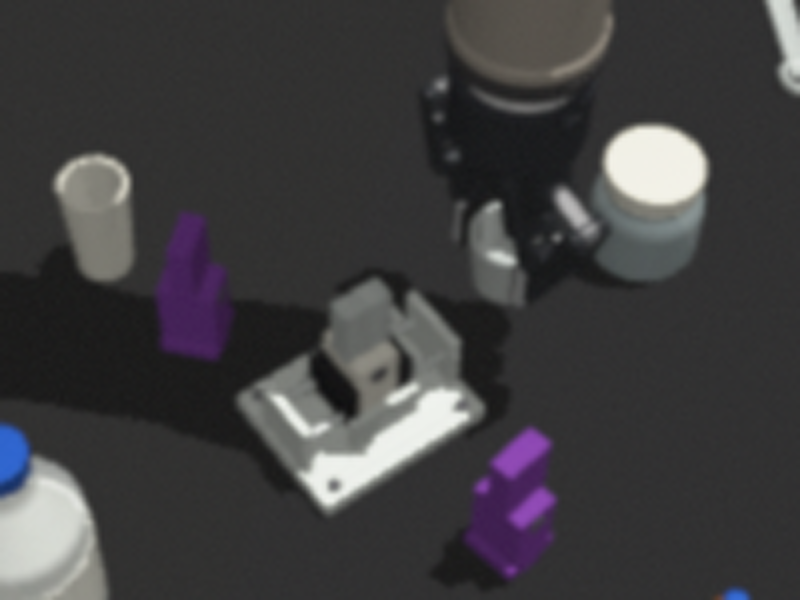

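>>> play_rows([
  [-0.5, 0.002, 0, -0.015, 0],
  [-0.5, 0.002, 0, -0.03, 0],
  [-0.5, 0.002, 0, -0.04, 0],
  [-0.5, 0.002, 0, -0.045, 0],
  [-0.5, 0.002, 0, -0.045, 0],
  [-0.5, 0.002, 0, -0.045, 0],
])

```text
clock: 8.35
tcp_pos: [0.6212, 0.0859, 0.0263]
orientation: [0.021, 1.571, -0.021]
contact_force: [0.6, 0.5, -1.0]
grip_width: 0.0453
```

```bash
python3 look.py l4 cup_mid
```

```text
8.35 [0.6212 0.0859 0.0263] [ 0.6  0.5 -1. ] 0.0453 [ 0.11  0.71 -0.48  1.79  0.45  0.75 -0.63]
jaw yaw -1.5425995822328828 tool x [-0.  0. -1.]
scene cup_mid 0.74 [0.596 0.069 0.001] [0.638 0.104 0.05 ] [0.6174 0.0867 0.0253]
scene cup_mid 0.53 [0.599 0.167 0.007] [0.654 0.224 0.077] [0.6265 0.1954 0.0424]
wrist cup_mid 0.7 [0.6   0.07  0.008] [0.642 0.114 0.047] [0.6209 0.0922 0.0273]
```

>>> play_rows([
  [-0.5, -0.002, 0, -0.002, 0],
  [-0.5, -0.002, 0, -0.004, 0],
  [-0.5, -0.002, 0, -0.005, 0],
  [-0.5, -0.002, 0, -0.005, 0],
  [-0.5, -0.002, 0, -0.005, 0],
])

```text
clock: 9.05
tcp_pos: [0.6189, 0.0858, 0.0224]
orientation: [0.021, 1.571, -0.022]
contact_force: [-4.5, -2.4, 9.3]
grip_width: 0.0449
```

>>> play_rows([
  [0, -0.0, 0, 0, 0],
  [0.3, 0, 0, 0, 0],
  [0.5, 0, 0, 0, 0],
  [0.8, 0, 0, 0, 0],
  [0.8, 0, 0, 0.005, 0],
  [0.8, 0, 0, 0.02, 0],
  [0.8, 0, 0, 0.05, 0],
  [0.8, 0, 0, 0.09, 0],
  [0.8, 0, 0, 0.13, 0],
  [0.8, 0, 0, 0.15, 0],
])

```text
clock: 10.05
tcp_pos: [0.6207, 0.0866, 0.1765]
orientation: [0.022, 1.565, -0.02]
contact_force: [-0.2, -0.1, 0.4]
grip_width: 0.0768
```

>>> play_rows([
  [0.5, 0, -0.03, 0, 0],
  [0.5, -0.002, -0.06, 0, 0],
  [0.5, -0.003, -0.08, 0, 0],
  [0.5, -0.003, -0.102, 0, 0],
  [0.5, -0.003, -0.102, 0, 0],
  [0.5, -0.003, -0.102, 0, 0],
])

```text
clock: 10.65
tcp_pos: [0.6162, -0.0162, 0.1723]
orientation: [0.022, 1.57, -0.022]
contact_force: [-0.0, 1.0, 0.1]
grip_width: 0.0645
```

```bash
python3 look.py l5 cup_mid cartridge_tab
```

```text
10.65 [ 0.6162 -0.0162  0.1723] [-0.   1.   0.1] 0.0645 [ 0.33  0.51 -0.55  1.74  0.31  0.98 -0.36]
jaw yaw -1.597492052059861 tool x [ 0.001  0.    -1.   ]
scene cup_mid 0.94 [0.598 0.07  0.002] [0.641 0.114 0.043] [0.6192 0.092  0.0226]
scene cup_mid 0.71 [ 0.626 -0.002  0.035] [0.635 0.008 0.06 ] [0.6304 0.0033 0.0474]
scene cartridge_tab 0.89 [ 0.603 -0.03   0.037] [ 0.633 -0.001  0.115] [ 0.6183 -0.0155  0.0762]
scene cartridge_tab 0.82 [ 0.506 -0.079  0.007] [ 0.536 -0.042  0.103] [ 0.5207 -0.0607  0.055 ]
wrist cup_mid 0.75 [0.598 0.068 0.004] [0.639 0.11  0.044] [0.6185 0.0889 0.0237]
wrist cup_mid 0.68 [ 0.572 -0.071  0.011] [0.658 0.036 0.059] [ 0.6148 -0.0172  0.0353]
wrist cartridge_tab 0.87 [ 0.715 -0.022  0.005] [0.746 0.009 0.104] [ 0.7308 -0.0063  0.0546]
wrist cartridge_tab 0.86 [ 0.5   -0.073  0.007] [ 0.534 -0.044  0.104] [ 0.5169 -0.0586  0.0555]
```

View pics/l5_s.png

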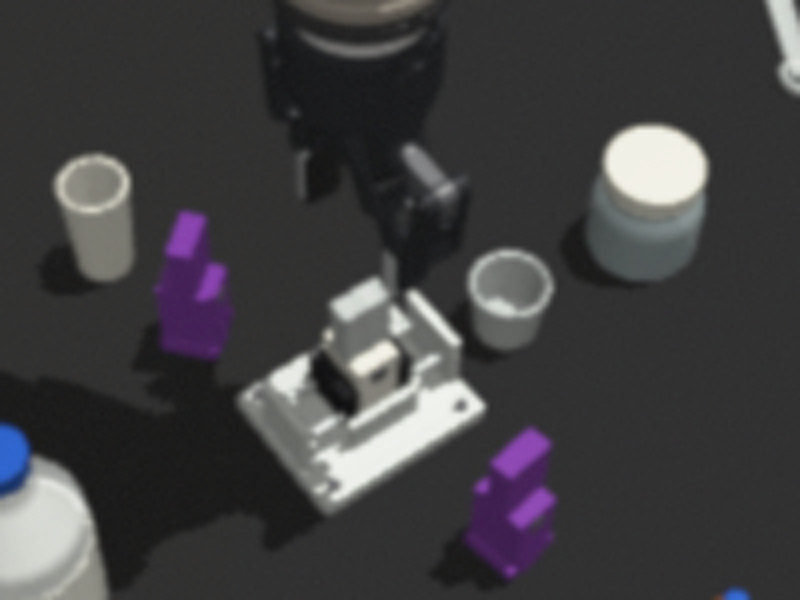

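View pics/l5_w.png

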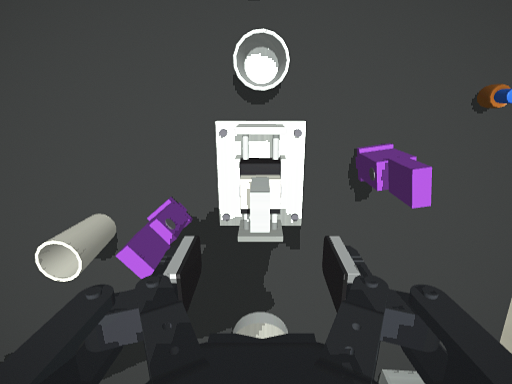

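The wrist view shows the steel tab at (260,200), inside the white holder and centred between the jaws. The purple parts at (160,235) and (395,170) are clear, and the cup stands at (0.619, 0.092). I'll descend onto the tab.

>>> play_rows([
  [0.3, 0, 0, -0.03, 0],
  [0.1, 0, 0, -0.055, 0],
  [0.0, 0, 0, -0.075, 0],
  [0.0, 0, 0, -0.082, 0],
  [0.0, 0, 0, -0.082, 0],
  [0.0, 0, 0, -0.082, 0],
  [0.0, 0, 0, -0.082, 0],
])

```text
clock: 11.65
tcp_pos: [0.617, -0.0161, 0.0906]
orientation: [0.021, 1.569, -0.021]
contact_force: [0.1, 0.3, 0.1]
grip_width: 0.0426
```

```bash
python3 look.py l6 cartridge_tab
```

```text
11.65 [ 0.617  -0.0161  0.0906] [0.1 0.3 0.1] 0.0426 [ 0.3   0.61 -0.51  1.79  0.38  0.84 -0.42]
jaw yaw -1.545034766616567 tool x [ 0.002  0.    -1.   ]
scene cartridge_tab 0.95 [ 0.505 -0.08   0.007] [ 0.536 -0.043  0.103] [ 0.5206 -0.0615  0.055 ]
scene cartridge_tab 0.95 [ 0.72  -0.019  0.003] [0.752 0.012 0.103] [ 0.7361 -0.0038  0.0533]
wrist cartridge_tab 0.94 [ 0.599 -0.03   0.061] [ 0.631 -0.001  0.116] [ 0.6148 -0.0155  0.0885]
wrist cartridge_tab 0.93 [ 0.715 -0.019  0.007] [0.747 0.011 0.103] [ 0.731  -0.004   0.0549]
```

View pics/l6_w.png

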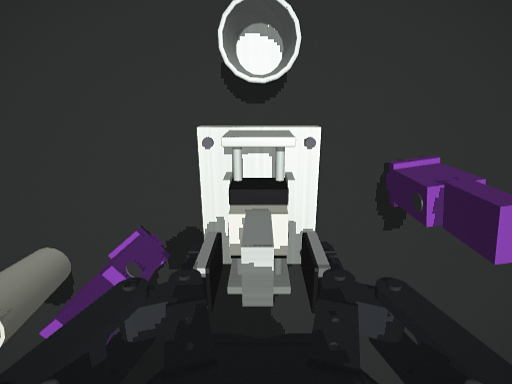

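View pics/l6_s.png

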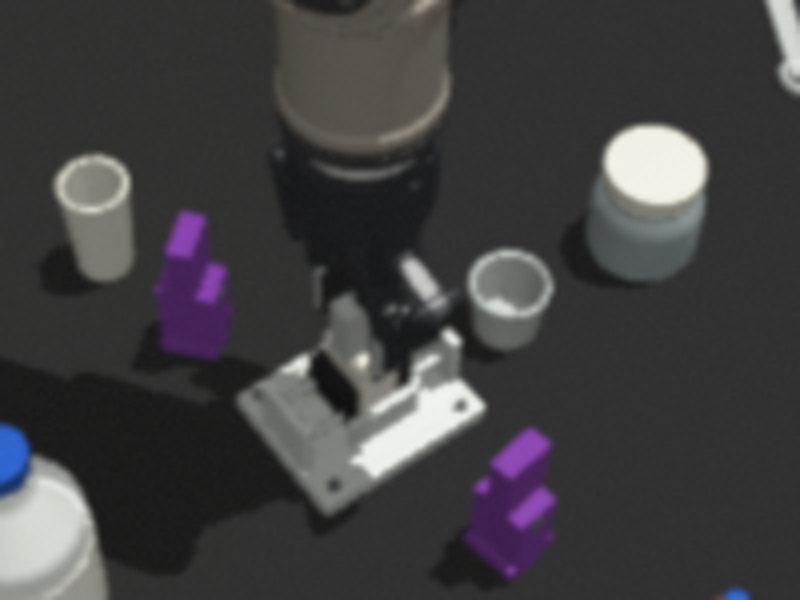

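>>> play_rows([
  [-0.3, -0.001, 0, 0, 0],
  [-0.6, -0.001, 0, 0, 0],
  [-0.9, -0.001, 0, 0, 0],
  [-0.9, -0.001, 0, 0, 0],
  [-0.9, -0.001, 0, 0, 0],
  [-0.9, -0.001, 0, 0, 0],
], force=30)

```text
clock: 12.45
tcp_pos: [0.6151, -0.0163, 0.0895]
orientation: [0.021, 1.571, -0.021]
contact_force: [-1.5, -0.6, 2.5]
grip_width: 0.0138
```

Gripped at 13.8 mm, which matches the 14 mm tab. Now I'll lean it towards +y.

>>> play_rows([
  [-0.9, 0, 0.002, 0, 0],
  [-0.9, 0, 0.004, 0, 0],
  [-0.9, 0, 0.006, 0, 0],
  [-0.9, 0, 0.008, 0, 0],
  [-0.9, 0, 0.01, 0, 0],
  [-0.9, 0, 0.012, 0, 0],
  [-0.9, 0, 0.014, 0, 0],
  [-0.9, 0, 0.016, 0, 0],
  [-0.9, 0, 0.016, 0, 0],
  [-0.9, 0, 0.016, 0, 0],
])

```text
clock: 13.45
tcp_pos: [0.6154, -0.0032, 0.0893]
orientation: [0.02, 1.57, -0.025]
contact_force: [0.2, -6.0, 2.9]
grip_width: 0.0136
```

```bash
python3 look.py l7 cartridge_tab
```

```text
13.45 [ 0.6154 -0.0032  0.0893] [ 0.2 -6.   2.9] 0.0136 [ 0.28  0.61 -0.51  1.79  0.38  0.84 -0.44]
jaw yaw -1.6594106300619254 tool x [ 0.    -0.003 -1.   ]
scene cartridge_tab 0.63 [ 0.5  -0.08  0.  ] [ 0.535 -0.042  0.103] [ 0.5178 -0.0611  0.0519]
scene cartridge_tab 0.6 [ 0.721 -0.02   0.007] [0.752 0.01  0.103] [ 0.7363 -0.0048  0.0554]
wrist cartridge_tab 0.86 [ 0.6   -0.016  0.063] [0.63  0.012 0.116] [ 0.615  -0.0023  0.0895]
wrist cartridge_tab 0.63 [ 0.715 -0.019  0.009] [0.746 0.011 0.103] [ 0.7305 -0.004   0.0561]
```

View pics/l7_w.png

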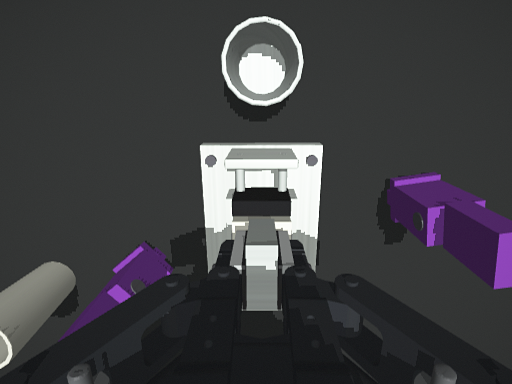

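View pics/l7_s.png

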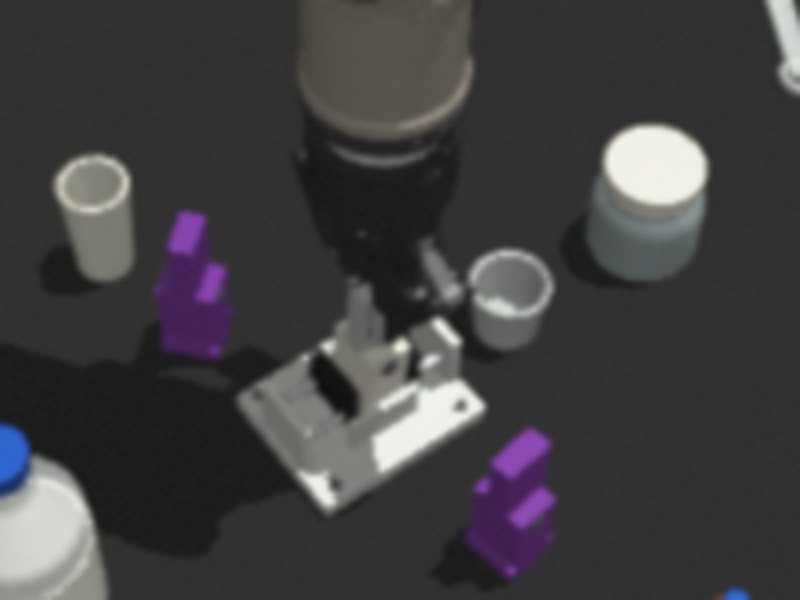

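The tab has moved about 13 mm, a lean of roughly 0.15 rad. I'll add a few mm for margin.

>>> play_rows([
  [-0.9, 0, 0.002, 0, 0],
  [-0.9, 0, 0.004, 0, 0],
  [-0.9, 0, 0.005, 0, 0],
  [-0.9, 0, 0.005, 0, 0],
  [-0.9, 0, 0.005, 0, 0],
])

```text
clock: 14.15
tcp_pos: [0.6154, 0.0015, 0.0892]
orientation: [0.02, 1.57, -0.026]
contact_force: [0.9, -6.9, 2.2]
grip_width: 0.0134
```

```bash
cat > ck.py <<'E'
from h import *
o=r.get_obs();p=r.grab_frame("wrist");c=cloud(p,p["z_map"]>0,o);g=p["pixels"].max(2)[p["z_map"]>0]
hx,hy,a=.616,-.016,-.026
X=c[:,0]-hx;Y=c[:,1]-hy;xh=np.cos(a)*X+np.sin(a)*Y;yh=-np.sin(a)*X+np.cos(a)*Y
s=(abs(c[:,2]-.058)<.004)&(abs(xh)<.018)&(g<70)&(abs(yh)<.045)
for sg in(1,-1):
    y=yh[s&(yh*sg>0)]; 
    if len(y):print("cheek top y",sg,len(y),np.percentile(y,[3,50,97]).round(4))
s=(xh>-.006)&(xh<.006)&(c[:,2]>.076)&(abs(yh)<.045)&(c[:,2]<.12)
# visible +y face of the tab: fit y vs z
f=s&(yh>np.percentile(yh[s],40)); print("tab pts",s.sum())
for zz in np.arange(.05,.12,.008):
    k=(abs(xh)<.006)&(abs(c[:,2]-zz)<.004)&(abs(yh)<.045)
    if k.sum()>3: print(round(zz,3),k.sum(),np.percentile(yh[k],[5,95]).round(4))
print(o["tcp_pos"].round(4),np.round(o["contact_force"],1))
E
python3 ck.py
```

```text
cheek top y 1 948 [0.0217 0.0269 0.031 ]
tab pts 2328
0.05 78 [0.0305 0.0312]
0.058 378 [0.0213 0.0309]
0.074 70 [0.0252 0.0265]
0.082 85 [0.0267 0.028 ]
0.09 106 [0.028  0.0294]
0.098 118 [0.0295 0.0309]
0.106 139 [0.031  0.0324]
0.114 1802 [0.0046 0.0317]
[0.6154 0.0015 0.0892] [ 0.9 -6.9  2.2]
```

The tab face leans 0.18 rad and the +y cheek sits about 8 mm back. Now I'll lean it the other way.

>>> play_rows([
  [-0.9, 0, -0.003, 0, 0],
  [-0.9, 0, -0.006, 0, 0],
  [-0.9, 0, -0.009, 0, 0],
  [-0.9, 0, -0.012, 0, 0],
  [-0.9, 0, -0.015, 0, 0],
  [-0.9, 0, -0.018, 0, 0],
  [-0.9, 0, -0.021, 0, 0],
  [-0.9, 0, -0.023, 0, 0],
  [-0.9, 0, -0.025, 0, 0],
  [-0.9, 0, -0.027, 0, 0],
])

```text
clock: 15.2
tcp_pos: [0.615, -0.0208, 0.0895]
orientation: [0.022, 1.57, -0.019]
contact_force: [-0.3, 6.0, 1.3]
grip_width: 0.0133
```

>>> play_rows([
  [-0.9, 0, -0.002, 0, 0],
  [-0.9, 0, -0.004, 0, 0],
  [-0.9, 0, -0.006, 0, 0],
  [-0.9, 0, -0.008, 0, 0],
  [-0.9, 0, -0.01, 0, 0],
  [-0.9, 0, -0.012, 0, 0],
  [-0.9, 0, -0.014, 0, 0],
  [-0.9, 0, -0.015, 0, 0],
  [-0.9, 0, -0.015, 0, 0],
  [-0.9, 0, -0.015, 0, 0],
])

```text
clock: 16.2
tcp_pos: [0.615, -0.036, 0.0896]
orientation: [0.022, 1.571, -0.019]
contact_force: [-1.1, 6.6, 2.7]
grip_width: 0.0134
```

```bash
python3 ck.py; python3 look.py l8 cartridge_tab
```

```text
cheek top y 1 1065 [0.0216 0.0263 0.0309]
tab pts 2758
0.05 144 [0.0039 0.0309]
0.058 516 [0.0027 0.0308]
0.066 149 [0.0008 0.0025]
0.074 92 [0.0002 0.0015]
0.082 190 [-0.0004  0.0013]
0.09 221 [-0.0022 -0.0002]
0.098 264 [-0.0039 -0.0018]
0.106 293 [-0.0053 -0.0033]
0.114 1680 [-0.034  -0.0055]
[ 0.615  -0.036   0.0896] [-1.1  6.6  2.7]
16.25 [ 0.615  -0.036   0.0896] [-1.5  5.8  2. ] 0.014 [ 0.33  0.61 -0.51  1.79  0.38  0.84 -0.38]
jaw yaw -1.4968793085736694 tool x [ 0.     0.001 -1.   ]
scene cartridge_tab 0.82 [ 0.719 -0.019  0.002] [0.752 0.015 0.103] [ 0.7355 -0.002   0.0525]
scene cartridge_tab 0.74 [ 0.604 -0.049  0.011] [0.636 0.008 0.12 ] [ 0.6197 -0.0202  0.0656]
wrist cartridge_tab 0.94 [ 0.599 -0.049  0.03 ] [ 0.631 -0.003  0.118] [ 0.615  -0.0262  0.074 ]
wrist cartridge_tab 0.62 [ 0.498 -0.071  0.004] [ 0.534 -0.043  0.103] [ 0.5162 -0.0567  0.0535]
```

View pics/l8_s.png

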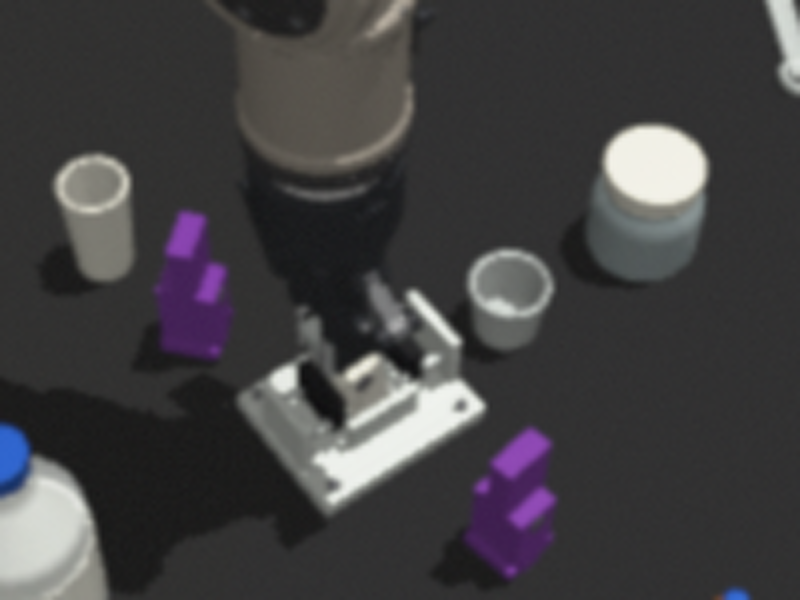

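View pics/l8_w.png

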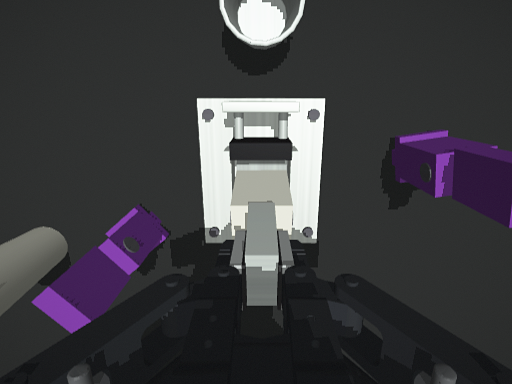

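Both leans are done: now about 0.2 rad towards -y, with the +y cheek still 8 mm back. I'll return to centre and check the tilt.

>>> play_rows([
  [-0.9, 0, 0.003, 0, 0],
  [-0.9, 0, 0.006, 0, 0],
  [-0.9, 0, 0.009, 0, 0],
  [-0.9, 0, 0.012, 0, 0],
  [-0.9, 0, 0.015, 0, 0],
  [-0.9, 0, 0.018, 0, 0],
  [-0.9, 0, 0.02, 0, 0],
  [-0.9, 0, 0.021, 0, 0],
  [-0.9, 0, 0.021, 0, 0],
  [-0.9, 0, 0.021, 0, 0],
])

```text
clock: 17.45
tcp_pos: [0.6152, -0.016, 0.0893]
orientation: [0.022, 1.57, -0.021]
contact_force: [-0.1, -2.1, -0.7]
grip_width: 0.0136
```

```bash
python3 ck.py
```

```text
cheek top y 1 991 [0.0216 0.0267 0.031 ]
tab pts 2510
0.05 137 [0.0128 0.0309]
0.058 459 [0.0129 0.0308]
0.066 79 [0.0127 0.0134]
0.074 71 [0.0147 0.0154]
0.082 132 [0.0146 0.0155]
0.09 156 [0.0145 0.0154]
0.098 178 [0.0145 0.0154]
0.106 216 [0.0145 0.0154]
0.114 1754 [-0.0133  0.0149]
[ 0.6152 -0.016   0.0893] [-0.1 -2.1 -0.7]
```

The cartridge is upright and centred. I'll lift it 66 mm slowly.

>>> play_rows([
  [-0.9, 0, 0, 0, 0],
  [-0.9, 0, 0, 0.004, 0],
  [-0.9, 0, 0, 0.008, 0],
  [-0.9, 0, 0, 0.013, 0],
  [-0.9, 0, 0, 0.02, 0],
  [-0.9, 0, 0, 0.028, 0],
  [-0.9, 0, 0, 0.036, 0],
  [-0.9, 0, 0, 0.044, 0],
  [-0.9, 0, 0, 0.052, 0],
  [-0.9, 0, 0, 0.06, 0],
], force=45)

```text
clock: 18.5
tcp_pos: [0.6151, -0.0163, 0.1501]
orientation: [0.021, 1.571, -0.021]
contact_force: [0.1, -0.4, -3.0]
grip_width: 0.0134
```

>>> play_rows([
  [-0.9, 0, 0, 0.004, 0],
  [-0.9, 0, 0, 0.007, 0],
  [-0.9, 0, 0, 0.008, 0],
  [-0.9, 0, 0, 0.008, 0],
  [-0.9, 0, 0, 0.008, 0],
  [-0.9, 0, 0, 0.008, 0],
  [-0.9, 0, 0, 0.008, 0],
  [-0.9, 0, 0, 0.008, 0],
])

```text
clock: 19.3
tcp_pos: [0.615, -0.0163, 0.1572]
orientation: [0.021, 1.571, -0.021]
contact_force: [-0.1, -0.4, -2.3]
grip_width: 0.0133
```

```bash
python3 look.py l9 cartridge_tab cup_mid jar_mid; python3 - <<'E'
from h import *
o=r.get_obs();p=r.grab_frame("wrist");c=cloud(p,p["z_map"]>0,o);g=p["pixels"].max(2)[p["z_map"]>0]
hx,hy,a=.616,-.016,-.026
X=c[:,0]-hx;Y=c[:,1]-hy;xh=np.cos(a)*X+np.sin(a)*Y;yh=-np.sin(a)*X+np.cos(a)*Y
for zz in np.arange(.07,.2,.01):
    k=(abs(xh)<.006)&(abs(c[:,2]-zz)<.005)&(abs(yh)<.045)
    if k.sum()>3: print(round(zz,3),k.sum(),np.percentile(yh[k],[5,50,95]).round(4))
p=r.grab_frame("scene");c=cloud(p,p["z_map"]>0);g=p["pixels"].max(2)[p["z_map"]>0]
X=c[:,0]-hx;Y=c[:,1]-hy;xh=np.cos(a)*X+np.sin(a)*Y;yh=-np.sin(a)*X+np.cos(a)*Y
s=(abs(c[:,2]-.058)<.004)&(abs(xh)<.018)&(g<70)&(abs(yh)<.045)
for sg in(1,-1):
    y=yh[s&(yh*sg>0)]
    if len(y):print("cheek",sg,len(y),np.percentile(y,[3,50,97]).round(4))
E
```

```text
19.3 [ 0.615  -0.0163  0.1572] [-0.1 -0.4 -2.3] 0.0133 [ 0.33  0.52 -0.54  1.75  0.32  0.96 -0.37]
jaw yaw -1.5465826192727672 tool x [-0.  0. -1.]
scene cartridge_tab 0.96 [ 0.717 -0.02  -0.   ] [0.752 0.031 0.104] [0.7345 0.0058 0.0516]
scene cartridge_tab 0.74 [ 0.505 -0.079  0.011] [ 0.535 -0.044  0.104] [ 0.5202 -0.0618  0.0573]
scene cup_mid 0.69 [ 0.597  0.071 -0.   ] [0.641 0.115 0.044] [0.619  0.0928 0.0218]
scene cup_mid 0.53 [0.617 0.006 0.034] [0.634 0.015 0.058] [0.6254 0.0104 0.046 ]
scene jar_mid 0.77 [0.597 0.167 0.009] [0.654 0.224 0.078] [0.6254 0.1954 0.0433]
wrist cartridge_tab 0.82 [ 0.599 -0.03   0.09 ] [0.631 0.001 0.183] [ 0.6148 -0.0142  0.1367]
wrist cartridge_tab 0.74 [ 0.501 -0.072  0.01 ] [ 0.534 -0.043  0.103] [ 0.5178 -0.0575  0.0564]
wrist cup_mid 0.62 [0.597 0.07  0.003] [0.639 0.112 0.043] [0.618  0.091  0.0232]
0.09 128 [0.0133 0.0164 0.0174]
0.1 99 [0.0128 0.0131 0.0166]
0.11 92 [0.0128 0.0131 0.0134]
0.12 108 [0.0127 0.013  0.0133]
0.13 121 [0.0125 0.0129 0.0133]
0.14 77 [0.0141 0.0147 0.0151]
0.15 162 [0.0143 0.0147 0.0151]
0.16 204 [0.0143 0.0147 0.0151]
0.17 241 [0.0143 0.0147 0.0151]
0.18 1822 [-0.0135  0.0027  0.0147]
0.19 75 [-0.0119 -0.004   0.0088]
cheek 1 29 [0.0226 0.0267 0.0314]
cheek -1 59 [-0.0315 -0.0268 -0.0231]
```

View pics/l9_s.png

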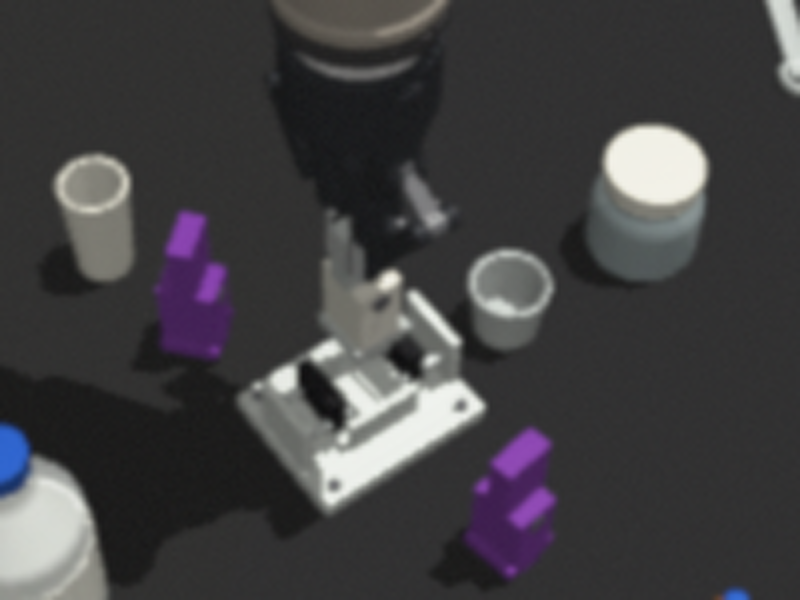

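View pics/l9_w.png

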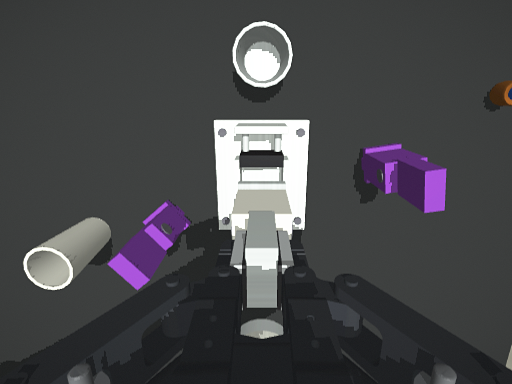

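The cartridge is upright with its foot about 80 mm above the bench. Both cheeks are about 9 mm back, and the cup and jar are in place. Handing in.

```bash
python3 -c "
from bench import r
print(r.hand_in())"
```

```text
the job is handed in; nothing more can be done
None
```

I put the cup midway between the holder and the jar, rocked the cartridge to +y and then to −y, lifted it straight out, and handed the job in. The clock read about 19.5 s of the 58 s allowed. `hand_in` gives no verdict, so the readings below are my own from the cameras.

| Check | Last reading |
|---|---|
| Cup | upright on the bench at (0.619, 0.092), about 108 mm from the holder centre |
| Lean to +y | about 0.18 rad |
| Lean to −y | about 0.2 rad |
| Cheeks | both about 8–9 mm back, against the 3.5 mm needed |
| Cartridge | held upright over the holder centre, foot about 80 mm above the bench (about 22 mm clear of the cheek tops) |
| Weight on the wrist | 2.3 N, which fits the cartridge hanging free |

- **Jar:** it measured in the same place as at the start.
- **Bottle and beaker:** I did not measure these again; they look undisturbed in the last scene and wrist pictures.
- **−y cheek:** it was hidden from the wrist camera during the second lean, so I confirmed its position only after the lift, in the scene picture.
- **Networks:** they sometimes labelled other things as the cup, the holder or the cartridge (the two purple look-alikes among them). I set those aside by colour, size and position.

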